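# Tip and push the parts tray over the dock sill

### The job

Load the tray of cleaned parts into its dock without carrying it: lift just its front by the red handle, rear edge left on the bench, set the front edge on the blue sill and let go. Then push the tray over the sill from its black rear bar and press it gently, by feel, against the orange sprung buffer (never with more than 20 N on it), until its rear goes down behind the sill and it lies flat on the dock floor. Let go, and leave the tub, bottle and brush alone.

Things in the scene. Friction and masses are not known exactly. Their poses are not given: they have to be found in the camera images.
- dock: Fixed aluminium tray dock, sizes in mm. Origin: bench level, on its centre line; +x into the dock, y along the sill, z up. Floor 6 above the bench. Side kerbs 18 high at y +-67. Grey back wall at x 190 to 202, 40 high. A blue insert carries the sill (12 deep in x, 150 wide, top 16 above the bench) and the buffer; it is clamped, unmeasured, with the sill's front face anywhere from x -10 to +10.
- buffer (a joint): Travel (m) of the orange sprung pad on the insert: 0 relaxed, grows as it is pressed along dock +x. Pad 12 x 80 x 14, spans z 8 to 22. Relaxed, its front face is 149 behind the sill's inner face (161 behind the outer): the 150 tray goes down only with it pressed in 1 or more, and is then held against the sill. 3 N to start, then 5 N per mm (2 mm 13 N). Never past 3.4 mm (20 N).
- tray: White open parts tray, six steel bushes fixed in it, 150 (x) x 110 (y) x 40 (z), walls 4, 0.45 to 0.85 kg, centre of mass near the middle. Origin: centre of the underside; +x to the red handle (front), z up. Red loop handle over the front wall, black push bar behind the rear wall. Starts flat on the bench, front edge 10 to 75 before the sill, to 25 off the dock's centre line, up to 0.15 rad askew.
- tray_front (a point): Middle of the tray's front bottom edge (tray x +75, z 0); axes as the tray's.
- tray_rear (a point): Middle of the tray's rear bottom edge (tray x -75, z 0); axes as the tray's.
- front_handle (a point): Centre of the red front handle's bar (tray x +73, z 75). Round bar 10 in diameter along y, free from y -33 to 33, 30 clear below it down to the end wall's top; it can turn between the finger pads. Axes as the tray's.
- rear_handle (a point): Centre of the black rear push bar (tray x -115, z 34): a level round bar 10 in diameter along y, free from y -33 to 33, 40 behind the rear wall's outer face (35 clear between), on two level arms. Axes as the tray's.
- tub: Bystander: white plastic tub, 90 across at the rim, 75 high, standing beside the dock. Origin: centre of its foot, z up.
- bottle: Bystander: blue bottle with red cap, 60 across, 130 high, standing beside the dock. Origin: centre of its foot, z up.
- brush: Bystander: hand brush, about 200 long, lying beside the tray along its own x. Origin: under its middle.

How it is judged:
By the outcome, as a careful person would: the job done as asked, in the order asked, and still so for the second after the job is handed in, with the robot touching nothing.
It also fails if it takes over 64 s, if anything falls off the work surface, if the arm or the gripper's body presses on something with over 40 N, if the wrist force passes 120 N, or if a joint passes its speed limit or range.

### The arm

A 7-joint arm with a two-finger parallel gripper is mounted at the origin on the work surface. World frame = base frame: x ahead of the robot, y to its left, z up, the work surface at z = 0. Lengths are in m, angles in rad, forces in N, time in s.
With the tool pointing down it reaches from about 0.425 to 0.925 m from the base axis. Payload 6.8 kg.
Tool frame: the origin (TCP) lies where the fingers leave the gripper's body, on its centre line; the fingertips stand 73 mm ahead of it and the grasp point (between the pads) lies 54 mm ahead of it; z points along the fingers, y is the line along which they close (so a half turn about z gives the same grasp; the last joint's range is limited). The gripper opens to 85 mm and grips with 20 to 120 N. Pads are 22 mm wide; open, the fingers measure 114 mm over their backs; the gripper's body (76 mm by 85 mm) begins 54 mm behind the grasp point. The pads swing forward as they close: fully open they stand 13 mm farther back than shut.
Start: joints at [1.019, 0.477, 0.022, 1.555, -0.011, 1.109, -0.083], TCP at [0.29, -0.61, 0.304] pointing down, gripper open.
Joint ranges: [-2.96, 2.96], [-0.34, 2.1], [-1.41, 1.46], [0.24, 2.44], [-1.37, 4.51], [0.17, 1.92], [-2.96, 2.96]. Speed limits (rad/s): [2.39, 2.39, 3.14, 3.14, 3.14, 3.14, 3.14].

### API

Orientations are given as a rotation vector (axis times angle).
In Python, from bench import r gives the robot as it stands.
- The arm moves only by the tool drive_effector, called in YAML: its name, and indented under it one key for each argument. Schema: {"type":"object","properties":{"deltas":{"type":"array","items":{"type":"object","properties":{"dx":{"type":"number"},"dy":{"type":"number"},"dz":{"type":"number"},"wx":{"type":"number"},"wy":{"type":"number"},"wz":{"type":"number"}},"additionalProperties":false},"minItems":1,"maxItems":5},"finger_gap":{"type":"number"},"squeeze":{"type":"number"},"only":{"type":"string"},"quiet":{"type":"boolean"},"lines":{"type":"string"}},"required":["deltas"],"additionalProperties":false}. deltas is a list of rows, 1 to 5 of them, each an object with the fields dx, dy, dz (the shift in units of 25 mm), wx, wy, wz (a rotation vector in rad); a field left out counts as zero; each row is the pose to reach, as a shift and turn from the pose commanded when the call began, along the tool's axes at that moment; what a row does not reach only later rows make up. A row lasts 1/10 s, in which the tool goes at most 0.05 m and 0.15 rad, less where a joint would pass 70% of its speed; a pose out of reach is approached as far as the arm can. finger_gap is the finger opening in m, set as the call begins (left out keeps the last). The fingers move at their own pace and stop on an object; squeeze is the grip in N (left out, the last holds). Time passes only in rows, so rows that do not move let the fingers close. The tool returns the time, the measured TCP pose, the force, the opening and the grip force at its end. only (a regular expression) keeps the lines of the reply that match it, lines (a string "A,B") keeps lines A to B, and quiet returns only ok. Input that does not fit is refused with a message, and nothing moves.
- r.get_obs(): the state, without advancing time (a new reading comes with each control period).
- r.grab_frame(name): name is "scene" or "top" or "wrist"; returns (picture, depth): 420x560x3 uint8, blue, green, red; 420x560 float32, m along the optical axis (not along the pixel's ray), 0 where there is no reading.
- r.camera_info(name): a dict with "camera_matrix" (3x3 intrinsics, pixels), "R" (3x3) and "t" (3): a world point X has camera coordinates R X + t. Camera axes: x right, y down, z forward; pixel columns grow to the right and rows downward; lengths in m; the calibration is good to about 2 mm. A picture is of the moment at which its call begins: read the wrist's pose just before it. camera_info takes no time and is no camera call; for the wrist camera it gives the pose at the moment of the call.
- r.hand_in(): hands the job in; it is judged then, once.
The state is a dict: "clock": time; "joints": joint angles; "qvel": joint speeds; "tau": joint torques, N m; "tcp_pos": TCP position; "orientation": TCP orientation; "contact_force": force on the tool from outside, world axes, zero at the start; "moment": the same for the moment, N m; "grip_width": finger opening in m; "gripper_force": force on a finger pad.
Only numpy, scipy, OpenCV 4.12 (cv2) and the standard library are available. Lean on these libraries where they do the work, as an engineer would, in place of code of your own. Each camera call takes 0.05 s, during which the arm holds its last target. There are 200 camera calls.

## Working session

There is one attempt and no reset: what is moved stays moved. The work goes in short steps, Python scripts to look and compute and a tool call to move; the robot and the scene stay as the last step left them, time stands still between calls to the robot, and variables do not carry over. Pictures are saved under pics/ and viewed, at most 10 in all, crops included, and the job is handed in when it is done.

```bash
ls; mkdir -p pics; python3 - <<'E'
from bench import r
import cv2
print(r.get_obs())
for n in("scene","top"):
    p,d=r.grab_frame(n); cv2.imwrite(f"pics/{n}0.png",p)
    import numpy as np; np.savez(f"pics/{n}0.npz",p=p,d=d,**{k:np.array(v) for k,v in r.camera_info(n).items() if k in("camera_matrix","R","t")})
    print(r.camera_info(n))
E
```

```text
bench.py
pics
{'clock': 0.0, 'joints': array([ 1.0188921 ,  0.47780487,  0.02232474,  1.55647186, -0.01149402,
        1.10932267, -0.08307684]), 'qvel': array([-3.77887164e-04, -3.70548296e-04, -9.60897003e-05,  3.05860361e-04,
       -6.50531424e-04, -3.61024460e-04, -6.18640172e-04]), 'tau': array([ 1.23632843e-03, -5.96445072e+01,  1.60808645e+00, -2.81194943e+01,
        1.23282822e-02,  9.14891105e-03, -2.35823717e-05]), 'tcp_pos': array([ 0.28962688, -0.60917908,  0.3029135 ]), 'orientation': array([-3.06278858e+00, -6.91116146e-01,  8.60073906e-04]), 'contact_force': array([ 0.04326133, -0.39563234,  0.06940826]), 'moment': array([-0.02987131,  0.04576029,  0.02964701]), 'gripper_force': 0.0, 'grip_width': 0.08519264028389169}
{'camera_matrix': array([[386.36259732,   0.        , 279.23506714],
       [  0.        , 386.36259732, 215.09083265],
       [  0.        ,   0.        ,   1.        ]]), 'R': array([[ 0.80433647,  0.59384228,  0.01985446],
       [ 0.41543218, -0.53816839, -0.73334227],
       [-0.4248046 ,  0.59810211, -0.67956966]]), 't': array([-0.49412765, -0.14509952,  1.02472832])}
{'camera_matrix': array([[498.57568508,   0.        , 283.85010642],
       [  0.        , 498.57568508, 209.53587993],
       [  0.        ,   0.        ,   1.        ]]), 'R': array([[-0.00509024, -0.99992051, -0.01153543],
       [-0.9952636 ,  0.00618575, -0.09701602],
       [ 0.09707967,  0.01098696, -0.99521597]]), 't': array([0.06557975, 0.61462125, 1.11318536])}
```

View pics/scene0.png

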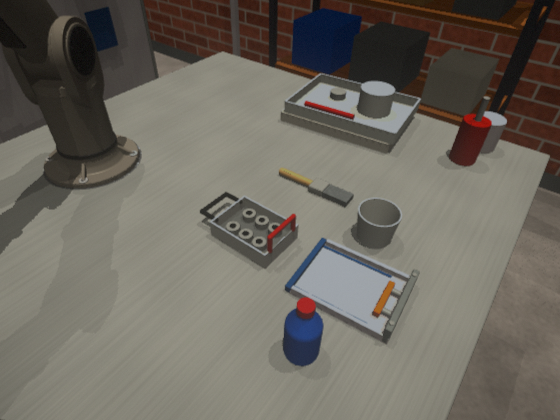

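View pics/top0.png

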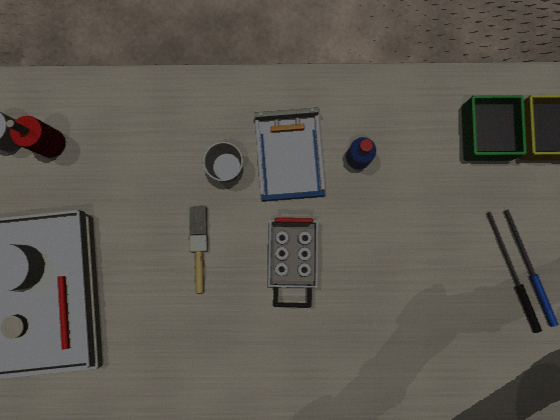

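The scene view shows the tray at about (254,230), the red handle at (282,233), the black bar at (220,206) and the dock at (355,285). In the top view the red bar is at (293,220), the black bar at (292,304), the blue sill at (293,196) and the orange pad at (287,127). The brush, tub and bottle stand clear. I'll enlarge for pixel positions.

```bash
python3 - <<'E'
import numpy as np,cv2
t=np.load("pics/top0.npz");s=np.load("pics/scene0.npz")
c=t["p"][100:315,235:345]; c=cv2.rotate(c,cv2.ROTATE_90_CLOCKWISE)  # cols: 314-row, rows: col-235
a=cv2.resize(c,None,fx=3.7,fy=3.7,interpolation=cv2.INTER_CUBIC)
for k in range(0,220,20): cv2.putText(a,str(314-k),(int(k*3.7),10),0,.35,(0,255,255),1); cv2.line(a,(int(k*3.7),12),(int(k*3.7),18),(0,255,255),1)
for k in range(5,110,20): cv2.putText(a,str(235+k),(0,int(k*3.7)+4),0,.35,(0,255,255),1)
cv2.imwrite("pics/topc.png",a)
c=s["p"][185:335,195:425]; b=cv2.resize(c,None,fx=3.4,fy=3.4,interpolation=cv2.INTER_CUBIC)
for k in range(5,230,20): cv2.putText(b,str(195+k),(int(k*3.4),10),0,.35,(0,255,255),1)
for k in range(5,150,20): cv2.putText(b,str(185+k),(0,int(k*3.4)+4),0,.35,(0,255,255),1)
cv2.imwrite("pics/scenec.png",b)
E
```

```text
(no output)
```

View pics/topc.png

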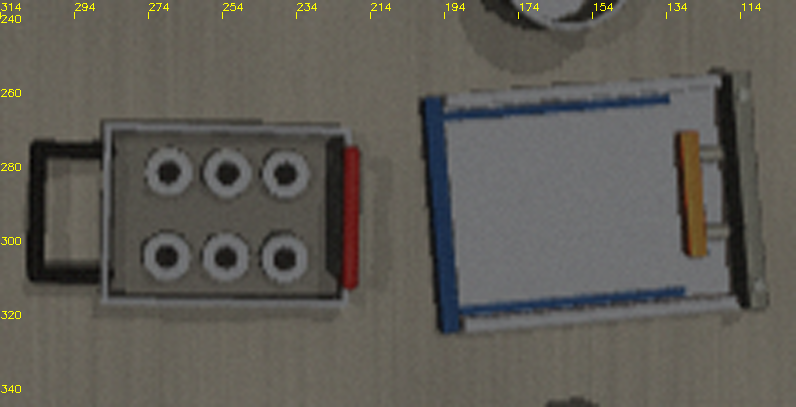

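View pics/scenec.png

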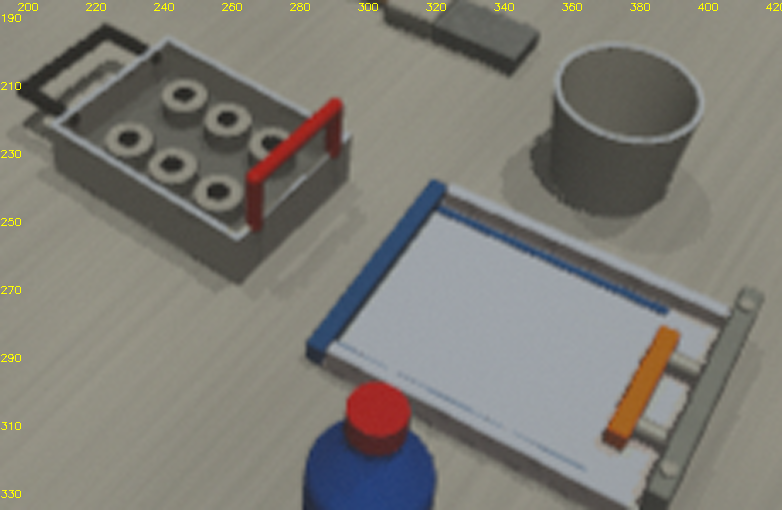

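The top crop shows the red bar at crop X 345-358, Y 147-288. The black bar runs from (37,142) to (36,283), the sill top from (422..440,97) to (440..458,331), and the orange pad from (688,131) to (697,256). The scene crop shows the red bar ends at (337,100) and (252,175), and the black bar corners at (105,26) and (20,93). The sill ends are at (435,182) and (309,345). I'll triangulate these.

```bash
cat > h.py <<'E'
import numpy as np,cv2
from scipy.spatial.transform import Rotation as Ro
t=np.load("pics/top0.npz");s=np.load("pics/scene0.npz")
def tp(X,Y): return np.array([235+(Y+.5)/3.7-.5, 314-((X+.5)/3.7-.5)])
def sp(X,Y): return np.array([195+(X+.5)/3.4-.5, 185+(Y+.5)/3.4-.5])
def P(c): return c["camera_matrix"]@np.c_[c["R"],c["t"]]
def tri(a,b):
    X=cv2.triangulatePoints(P(t),P(s),tp(*a).reshape(2,1),sp(*b).reshape(2,1))[:,0];X=X[:3]/X[3]
    e=P(t)@np.r_[X,1]; return X, np.linalg.norm(e[:2]/e[2]-tp(*a))
def ray(c,px,z):
    o=-c["R"].T@c["t"]; d=c["R"].T@np.linalg.inv(c["camera_matrix"])@np.r_[px,1]; return o+d*(z-o[2])/d[2]
E
python3 - <<'E'
from h import *
np.set_printoptions(precision=4,suppress=True)
pts=dict(redL=((351,147),(337,101)),redR=((351,288),(254,174)),blkL=((31,141),(106,27)),blkR=((29,282),(20,92)),
 rearL=((103,122),(168,39)),rearR=((101,303),(48,122)),sillL=((422,98),(432,182)),sillR=((440,332),(309,345)),orL=((680,131),(668,330)),orR=((688,256),(606,436)))
for k,v in pts.items(): print(k,*tri(*v))
print("z-plane top view")
for k,X,Y,z in(("redL",351,147,.08),("redR",351,288,.08),("blkL",37,142,.037),("blkR",36,283,.037),("rearL",103,122,.04),("rearR",101,303,.04),("sOL",422,98,.016),("sOR",440,332,.016),("sIL",440,97,.016),("sIR",458,331,.016),("oL",680,131,.022),("oR",688,256,.022),("wL",736,72,.04),("wR",753,307,.04)): print(k,ray(t,tp(X,Y),z))
# depth clouds by colour
for n,c in(("top",t),("scene",s)):
    hsv=cv2.cvtColor(c["p"],cv2.COLOR_BGR2HSV); d=c["d"]
    for k,lo,hi in(("red",(0,150,60),(6,255,255)),("blue",(100,110,40),(125,255,255)),("orange",(9,150,60),(22,255,255))):
        m=cv2.inRange(hsv,lo,hi)>0; v,u=np.nonzero(m&(d>0)); 
        q=np.linalg.inv(c["camera_matrix"])@np.c_[u,v,np.ones(len(u))].T*d[v,u]
        w=(c["R"].T@(q-c["t"][:,None])).T
        w=w[(w[:,0]>.4)&(w[:,0]<.95)&(abs(w[:,1])<.1)]
        if k=="red": w=w[w[:,2]>.072]
        if len(w): print(n,k,len(w),w.min(0),np.median(w,0),w.max(0))
E
```

```text
redL [0.5883 0.0823 0.077 ] 0.13618906693728566
redR [ 0.5882 -0.0003  0.083 ] 0.33589241602015935
blkL [0.397  0.0879 0.0329] 0.14605292371713002
blkR [0.3967 0.0036 0.0341] 0.5792279649585578
rearL [0.4409 0.0995 0.0372] 0.08095427137043443
rearR [ 0.4393 -0.0102  0.0431] 0.09789510757855209
sillL [0.639  0.1155 0.0131] 0.19304157769434538
sillR [ 0.6499 -0.0318  0.0128] 0.44088775462092483
orL [0.8043 0.0943 0.0174] 0.41755010322670727
orR [0.8084 0.0141 0.0153] 0.0338004981833669
z-plane top view
redL [0.5883 0.0824 0.08  ]
redR [ 0.5878 -0.0009  0.08  ]
blkL [0.4012 0.0874 0.037 ]
blkR [0.4002 0.0021 0.037 ]
rearL [0.4409 0.0993 0.04  ]
rearR [ 0.4392 -0.0103  0.04  ]
sOL [0.6383 0.1151 0.016 ]
sOR [ 0.6487 -0.0322  0.016 ]
sIL [0.6497 0.1157 0.016 ]
sIR [ 0.6601 -0.0317  0.016 ]
oL [0.8022 0.0937 0.022 ]
oR [0.8067 0.0144 0.022 ]
wL [0.8336 0.1299 0.04  ]
wR [ 0.8432 -0.0174  0.04  ]
top red 150 [ 0.5843 -0.0001  0.0721] [0.5874 0.0416 0.0785] [0.5921 0.0812 0.085 ]
top blue 481 [ 0.6412 -0.0999  0.0013] [ 0.6571 -0.012   0.0155] [0.8069 0.0992 0.1075]
top orange 142 [0.8033 0.0162 0.0151] [0.8106 0.0538 0.0214] [0.8193 0.0915 0.0263]
scene red 142 [ 0.5832 -0.0005  0.0741] [0.5889 0.0382 0.0781] [0.5925 0.0823 0.0812]
scene blue 300 [ 0.6416 -0.0998  0.0109] [0.6516 0.0232 0.0147] [0.766  0.0993 0.0978]
scene orange 224 [0.8012 0.0151 0.0054] [0.8102 0.0513 0.0208] [0.8183 0.0934 0.0234]
```

```bash
cat > g.py <<'E'
# python3 g.py x y z ang : shift+turn in tool axes to TCP there, tool down, tool y at world angle ang
import sys,numpy as np
from scipy.spatial.transform import Rotation as Ro
from bench import r
o=r.get_obs();x,y,z,a=map(float,sys.argv[1:5])
T=Ro.from_rotvec(o["orientation"])
ty=[np.cos(a),np.sin(a),0];tz=[0,0,-1];tx=np.cross(ty,tz)
G=Ro.from_matrix(np.c_[tx,ty,tz])
print("shift",T.inv().apply(np.array([x,y,z])-o["tcp_pos"]).round(4),"turn",(T.inv()*G).as_rotvec().round(4))
print("t",round(o["clock"],2),"tcp",o["tcp_pos"].round(4),"F",o["contact_force"].round(2),"M",o["moment"].round(2),"w",round(o["grip_width"],4),"tool x,y",T.apply([1,0,0]).round(3),T.apply([0,1,0]).round(3))
E
python3 g.py .588 .041 .22 -.017
```

```text
shift [ 0.5487 -0.459   0.0837] turn [-1.50e-03 -8.00e-04 -1.11e+00]
t 0.1 tcp [ 0.2896 -0.6092  0.303 ] F [-0.7  -0.33  0.28] M [ 0.05 -0.03 -0.05] w 0.0852 tool x,y [ 0.903  0.429 -0.   ] [ 0.429 -0.903 -0.002]
```

The rows are not in the units I measure in: shifts go in units of 25 mm. I convert before sending: 0.19 m is 7.6, -0.16 m is -6.4.

drive_effector:
  deltas:
    - {"dx": 1.52, "dy": -1.28, "wz": -0.08}
    - {"dx": 3.04, "dy": -2.56, "wz": -0.16}
    - {"dx": 4.56, "dy": -3.84, "dz": 0.4, "wz": -0.24}
    - {"dx": 6.08, "dy": -5.12, "dz": 0.4, "wz": -0.32}
    - {"dx": 7.6, "dy": -6.4, "dz": 0.4, "wz": -0.4}
  finger_gap: 0.05

```text
clock: 0.6
tcp_pos: [0.3929, -0.3814, 0.2934]
orientation: [-2.863, -1.291, 0.001]
contact_force: [0.9, -1.1, 0.1]
grip_width: 0.0499
gripper_force: 0.0
```

```bash
python3 g.py .588 .041 .22 -.017
```

```text
shift [ 0.4457 -0.1335  0.0734] turn [-1.000e-03 -3.000e-04 -7.069e-01]
t 0.6 tcp [ 0.3929 -0.3814  0.2934] F [ 0.95 -1.06  0.13] M [-0.01 -0.02 -0.  ] w 0.0499 tool x,y [ 0.662  0.749 -0.   ] [ 0.749 -0.662 -0.001]
```

drive_effector:
  deltas:
    - {"dx": 1.8, "dy": -0.56, "wz": -0.08}
    - {"dx": 3.6, "dy": -1.12, "wz": -0.16}
    - {"dx": 5.4, "dy": -1.68, "dz": 0.4, "wz": -0.24}
    - {"dx": 7.2, "dy": -2.24, "dz": 0.8, "wz": -0.32}
    - {"dx": 9, "dy": -2.8, "dz": 1.2, "wz": -0.38}

```text
clock: 1.1
tcp_pos: [0.4902, -0.1672, 0.2636]
orientation: [2.569, 1.808, 0.0]
contact_force: [-0.0, -1.5, -0.7]
grip_width: 0.0499
gripper_force: 0.0
```

```bash
python3 g.py .588 .041 .22 -.017
```

```text
shift [0.229  0.0217 0.0436] turn [ 2.000e-04  2.000e-04 -3.273e-01]
t 1.1 tcp [ 0.4902 -0.1672  0.2636] F [-0.05 -1.48 -0.65] M [-0.01 -0.05 -0.  ] w 0.0499 tool x,y [ 0.338  0.941 -0.   ] [ 0.941 -0.338  0.   ]
```

drive_effector:
  deltas:
    - {"dx": 1.96, "dy": 0.04, "dz": 0.2, "wz": -0.08}
    - {"dx": 3.92, "dy": 0.08, "dz": 0.6, "wz": -0.16}
    - {"dx": 5.88, "dy": 0.12, "dz": 1, "wz": -0.24}
    - {"dx": 7.6, "dy": 0.16, "dz": 1.4, "wz": -0.3}
    - {"dx": 9, "dy": 0.2, "dz": 1.6, "wz": -0.33}

```text
clock: 1.6
tcp_pos: [0.5711, 0.0438, 0.2228]
orientation: [-2.235, -2.206, 0.001]
contact_force: [0.1, -0.5, 0.8]
grip_width: 0.0503
gripper_force: 0.0
```

```bash
python3 g.py .588 .041 .22 -.017
```

```text
shift [-0.0026  0.0169  0.0027] turn [-0.0014 -0.0007  0.0041]
t 1.6 tcp [0.5711 0.0438 0.2228] F [ 0.12 -0.52  0.84] M [-0.05 -0.02  0.01] w 0.0503 tool x,y [0.013 1.    0.001] [ 1.    -0.013 -0.001]
```

Converted, 0.017 m is 0.68, 0.003 m is 0.12.

drive_effector:
  deltas:
    - {"dx": -0.1, "dy": 0.68, "dz": 0.12, "wz": 0.004}
    - {"dx": -0.1, "dy": 0.68, "dz": 0.12, "wz": 0.004}

```text
clock: 1.8
tcp_pos: [0.5893, 0.0391, 0.2201]
orientation: [-2.243, -2.199, -0.0]
contact_force: [0.0, -0.8, -0.9]
grip_width: 0.05
gripper_force: 0.0
```

```bash
python3 - <<'E'
from bench import r
import cv2,numpy as np
o=r.get_obs();i=r.camera_info("wrist");p,d=r.grab_frame("wrist");cv2.imwrite("pics/w1.png",p)
np.savez("pics/w1.npz",p=p,d=d,camera_matrix=i["camera_matrix"],R=i["R"],t=i["t"])
print(o["tcp_pos"],i)
E
```

```text
[0.5892554  0.03909798 0.22007302] {'camera_matrix': array([[344.07967016,   0.        , 283.04605108],
       [  0.        , 344.07967016, 207.23945653],
       [  0.        ,   0.        ,   1.        ]]), 'R': array([[ 9.99821174e-01, -1.89108644e-02,  6.66580287e-06],
       [-1.80820722e-02, -9.55899441e-01,  2.93136993e-01],
       [-5.53710208e-03, -2.93084693e-01, -9.56070449e-01]]), 't': array([-0.58867782,  0.03470384,  0.31405012])}
```

View pics/w1.png

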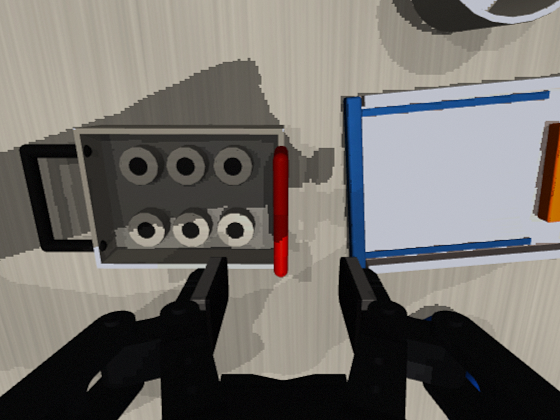

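The wrist view shows the red bar at u≈281 (v 147-275), between the fingers at u≈225 and 345. The sill's outer edge runs from (346,98) to (352,265), the inner edge from (362,98) to (367,265). The black bar is at u≈35, v 147-248.

```bash
python3 - <<'E'
from h import *
np.set_printoptions(precision=4,suppress=True)
w=np.load("pics/w1.npz")
for k,u,v,z in(("redL",281,147,.075),("redR",281,275,.075),("blkL",34,147,.036),("blkR",44,248,.036),("rearL",78,130,.04),("rearR",98,266,.04),("frontL",285,129,.04),("sOL",346,98,.016),("sOR",352,265,.016),("sIL",361,98,.016),("sIR",367,265,.016)): print(k,ray(w,(u,v),z))
hsv=cv2.cvtColor(w["p"],cv2.COLOR_BGR2HSV);d=w["d"]
for k,lo,hi in(("red",(0,150,60),(6,255,255)),("blue",(100,110,40),(125,255,255))):
    m=cv2.inRange(hsv,lo,hi)>0; m[:,390:]=0; v,u=np.nonzero(m&(d>0))
    q=np.linalg.inv(w["camera_matrix"])@np.c_[u,v,np.ones(len(u))].T*d[v,u]
    X=(w["R"].T@(q-w["t"][:,None])).T; 
    if k=="red": X=X[X[:,2]>.072]
    else: X=X[(X[:,0]<.67)&(X[:,2]>.012)]
    ln=np.polyfit(X[:,1],X[:,0],1)
    print(k,len(X),X.min(0),np.median(X,0),X.max(0),"slope",ln)
E
```

```text
redL [0.5892 0.0873 0.075 ]
redR [ 0.5873 -0.0011  0.075 ]
blkL [0.4078 0.0858 0.036 ]
blkR [0.3973 0.0057 0.036 ]
rearL [0.4448 0.0976 0.04  ]
rearR [ 0.4401 -0.0091  0.04  ]
frontL [0.592  0.0955 0.04  ]
sOL [0.6388 0.1159 0.016 ]
sOR [ 0.6489 -0.0241  0.016 ]
sIL [0.6502 0.1157 0.016 ]
sIR [ 0.6621 -0.0244  0.016 ]
red 1718 [ 0.5826 -0.0003  0.0733] [0.5879 0.0458 0.0793] [0.5928 0.0841 0.0818] slope [0.0172 0.5871]
blue 2356 [ 0.621  -0.0264  0.0121] [0.6487 0.0555 0.016 ] [0.6606 0.1166 0.1643] slope [-0.0787  0.6529]
```

drive_effector:
  deltas:
    - {"dx": 0.06, "dy": -0.02, "dz": 1.2}
    - {"dx": 0.12, "dy": -0.04, "dz": 2.4}
    - {"dx": 0.12, "dy": -0.04, "dz": 3.2}
    - {"dx": 0.12, "dy": -0.04, "dz": 3.64}
    - {"dx": 0.12, "dy": -0.04, "dz": 3.64}

```text
clock: 2.35
tcp_pos: [0.5859, 0.0402, 0.1287]
orientation: [-2.245, -2.196, 0.004]
contact_force: [0.1, 0.0, 1.0]
grip_width: 0.0501
gripper_force: 0.0
```

```bash
python3 g.py .588 .042 .129 -.017
```

```text
shift [ 0.0018  0.002  -0.0003] turn [-0.0029  0.0008 -0.005 ]
t 2.35 tcp [0.5859 0.0402 0.1287] F [0.13 0.01 0.98] M [-0.08  0.02 -0.08] w 0.0501 tool x,y [ 0.022  1.    -0.001] [ 1.    -0.022 -0.003]
```

drive_effector:
  deltas:
    - {}
    - {}
    - {}
    - {}
    - {}
  finger_gap: 0.0
  squeeze: 35

```text
clock: 2.85
tcp_pos: [0.5877, 0.0412, 0.1312]
orientation: [2.244, 2.197, 0.001]
contact_force: [-2.4, -0.2, 5.7]
grip_width: 0.0086
gripper_force: 34.2
```

```bash
python3 g.py .588 .042 .129 -.017
```

```text
shift [0.0008 0.0003 0.0022] turn [ 0.0015  0.0002 -0.0042]
t 2.85 tcp [0.5877 0.0412 0.1312] F [-2.4  -0.22  5.74] M [-0.11  0.43 -0.02] w 0.0086 tool x,y [ 0.021  1.    -0.   ] [ 1.    -0.021  0.001]
```

Converted, -0.029 m is -1.16, -0.024 m is -0.96.

drive_effector:
  deltas:
    - {"dz": -0.24}
    - {"dz": -0.48}
    - {"dz": -0.72}
    - {"dz": -0.96}
    - {"dz": -1.16}

```text
clock: 3.35
tcp_pos: [0.5872, 0.0412, 0.1594]
orientation: [2.245, 2.198, 0.0]
contact_force: [-1.3, -0.2, -5.5]
grip_width: 0.0087
gripper_force: 34.0
```

drive_effector:
  deltas:
    - {}
    - {}

```text
clock: 3.55
tcp_pos: [0.5881, 0.0412, 0.1595]
orientation: [2.244, 2.197, 0.003]
contact_force: [2.0, 0.4, -3.9]
grip_width: 0.0084
gripper_force: 34.2
```

```bash
python3 g.py .6405 .0413 .157 .072
python3 - <<'E'
from bench import r
import cv2
p,d=r.grab_frame("scene");cv2.imwrite("pics/s2.png",cv2.resize(p[150:360,180:440],None,fx=3,fy=2.85,interpolation=cv2.INTER_CUBIC))
E
```

```text
shift [0.0012 0.0524 0.0026] turn [ 0.0022 -0.0002 -0.0931]
t 3.55 tcp [0.5881 0.0412 0.1595] F [ 2.    0.41 -3.87] M [-0.04 -0.44  0.  ] w 0.0084 tool x,y [0.021 1.    0.   ] [ 1.    -0.021  0.002]
```

View pics/s2.png

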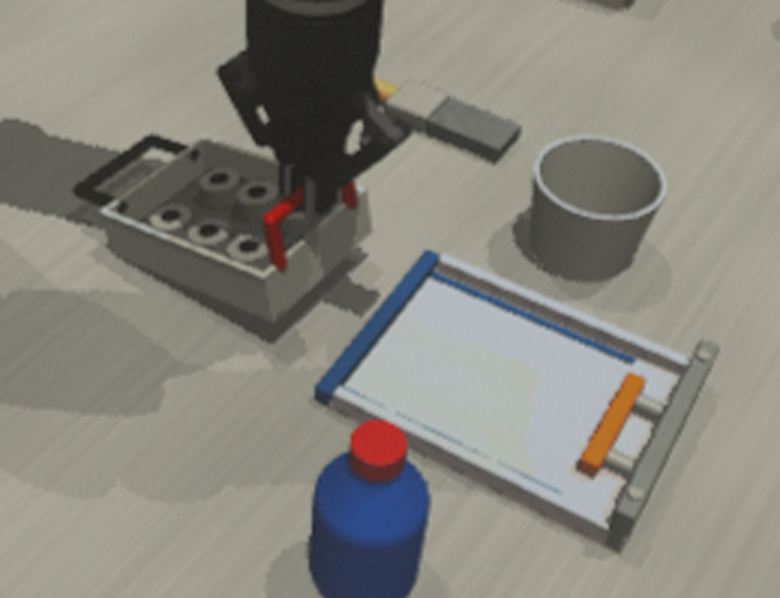

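The front is lifted (front corner about 28 mm up, with a shadow below it) and the rear edge is on the bench. Next I drag it forward while turning to the dock's heading.

Converted, 0.053 m is 2.12, 0.046 m is 1.84.

drive_effector:
  deltas:
    - {"dy": 0.4, "wz": -0.03}
    - {"dx": 0.02, "dy": 0.88, "wz": -0.06}
    - {"dx": 0.04, "dy": 1.36, "wz": -0.09}
    - {"dx": 0.04, "dy": 1.84, "wz": -0.11}
    - {"dx": 0.04, "dy": 2.12, "wz": -0.11}

```text
clock: 4.1
tcp_pos: [0.6404, 0.0409, 0.1582]
orientation: [-2.12, -2.317, 0.001]
contact_force: [-0.9, -0.2, -6.2]
grip_width: 0.0087
gripper_force: 34.2
```

```bash
python3 - <<'E'
from bench import r
import cv2,numpy as np
print(r.get_obs()["contact_force"])
for n in("top","wrist"):
    i=r.camera_info(n);p,d=r.grab_frame(n)
    np.savez(f"pics/{n}3.npz",p=p,d=d,camera_matrix=i["camera_matrix"],R=i["R"],t=i["t"])
    if n=="wrist":w=p
    else:
        c=cv2.rotate(p[100:315,235:345],cv2.ROTATE_90_CLOCKWISE);a=cv2.resize(c,(796,300),interpolation=cv2.INTER_CUBIC)
a=cv2.resize(c,None,fx=2.7,fy=2.7,interpolation=cv2.INTER_CUBIC)
w=cv2.resize(w[60:300],None,fx=580/560,fy=1.036); a=a[:, :580]
cv2.imwrite("pics/m3.png",np.vstack([a,w[:, :580]]))
print(a.shape,w.shape)
E
```

```text
[-0.87836928 -0.24483871 -6.16999418]
(297, 580, 3) (249, 580, 3)
```

View pics/m3.png

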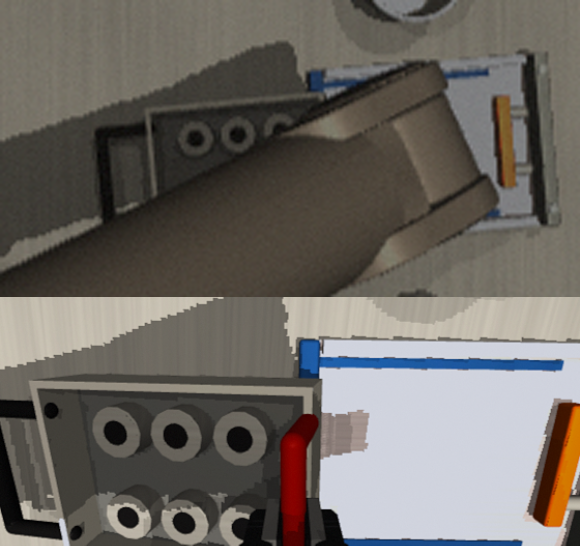

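```bash
python3 - <<'E'
from h import *
np.set_printoptions(precision=4,suppress=True)
w=np.load("pics/wrist3.npz")
f=lambda X,Y:(X/1.036,60+(Y-297)/1.036)
for k,X,Y,z in(("FL",321,378,.066),("RL",31,382,.040),("sOL",300,340,.016),("sIL",320,340,.016),("blkL",0,404,.03),("railL",440,362,.008)): print(k,ray(w,f(X,Y),z))
for k,X,Y,z in(("RLtop",147,108,.04),("blkL",98,128,.035),("blkOuter",98,200,.03)):
    px=(235+(Y+.5)/2.7-.5,314-((X+.5)/2.7-.5)); print(k,ray(t,px,z))
v,u=np.mgrid[60:300,0:560]
E
```

```text
FL [0.6489 0.1005 0.066 ]
RL [0.5004 0.0827 0.04  ]
sOL [0.6389 0.116  0.016 ]
sIL [0.6502 0.117  0.016 ]
blkL [0.4745 0.067  0.03  ]
railL [0.7241 0.1109 0.008 ]
RLtop [0.5003 0.0832 0.04  ]
blkL [0.4595 0.0668 0.035 ]
blkOuter [0.459  0.0065 0.03  ]
```

The tray heads about 0.04 rad too far left and its centre is on the dock line. The front edge is over the sill: front-left corner at (310,138) in the wrist image, sill edge at (290,101). I'll correct slightly, then lower.

Converted, 0.009 m is 0.36, 0.006 m is 0.24.

drive_effector:
  deltas:
    - {"dx": -0.08, "dy": 0.04, "wz": 0.02}
    - {"dx": -0.16, "dy": 0.08, "wz": 0.04}
    - {"dx": -0.16, "dy": 0.08, "dz": 0.12, "wz": 0.04}
    - {"dx": -0.16, "dy": 0.08, "dz": 0.24, "wz": 0.04}
    - {"dx": -0.16, "dy": 0.08, "dz": 0.36, "wz": 0.04}

```text
clock: 4.7
tcp_pos: [0.6435, 0.0375, 0.1505]
orientation: [2.165, 2.274, 0.003]
contact_force: [2.4, -0.8, -0.8]
grip_width: 0.0087
gripper_force: 34.7
```

```bash
python3 g.py .64 .037 .146 .072
```

```text
shift [-0.0003 -0.0035  0.0045] turn [ 0.0025 -0.0002 -0.023 ]
t 4.7 tcp [0.6435 0.0375 0.1505] F [ 2.38 -0.81 -0.79] M [-0.04 -0.48 -0.01] w 0.0087 tool x,y [-0.049  0.999  0.   ] [0.999 0.049 0.003]
```

drive_effector:
  deltas:
    - {"dz": 0.04}
    - {"dz": 0.08}
    - {"dz": 0.12}

```text
clock: 5.0
tcp_pos: [0.6432, 0.0374, 0.1482]
orientation: [2.166, 2.274, 0.001]
contact_force: [-1.0, -0.7, 12.8]
grip_width: 0.0081
gripper_force: 35.9
```

Converted, -0.002 m is -0.08.

drive_effector:
  deltas:
    - {"dz": -0.08}
    - {"dz": -0.08}

```text
clock: 5.2
tcp_pos: [0.6427, 0.0374, 0.1492]
orientation: [2.166, 2.275, 0.001]
contact_force: [2.7, 0.6, -0.6]
grip_width: 0.0086
gripper_force: 34.7
```

drive_effector:
  deltas:
    - {}
    - {}
    - {}
    - {}
  finger_gap: 0.05

```text
clock: 5.6
tcp_pos: [0.6423, 0.0372, 0.1487]
orientation: [-2.166, -2.275, 0.001]
contact_force: [0.4, -1.0, 0.4]
grip_width: 0.0499
gripper_force: 0.0
```

drive_effector:
  deltas:
    - {"dz": -0.6}
    - {"dz": -1.6}
    - {"dz": -3.2}

```text
clock: 5.9
tcp_pos: [0.6413, 0.037, 0.2286]
orientation: [-2.164, -2.273, 0.005]
contact_force: [0.3, -1.1, -0.8]
grip_width: 0.0496
gripper_force: 0.0
```

```bash
python3 - <<'E'
from bench import r
import cv2,numpy as np
i=r.camera_info("wrist");p,d=r.grab_frame("wrist")
np.savez("pics/wrist4.npz",p=p,d=d,camera_matrix=i["camera_matrix"],R=i["R"],t=i["t"])
cv2.imwrite("pics/w4.png",p)
E
```

```text
(no output)
```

View pics/w4.png

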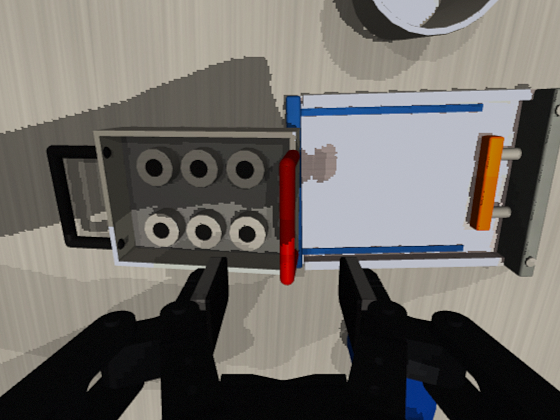

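The front edge rests on the sill: the blue shows at u 287-300, with the tray's front-left top corner at (299,131). The rear-left corner is at (97,131), the black bar's outer edge runs from (50,148) to (67,245), and the gripper is free. I'll compute the tray's pose and the push line.

```bash
python3 - <<'E'
from h import *
np.set_printoptions(precision=4,suppress=True)
w=np.load("pics/wrist4.npz")
a=.072; A=np.array([[np.cos(a),np.sin(a)],[-np.sin(a),np.cos(a)]]); O=np.array([.6435,.0415])
D={}
for k,u,v,z in(("FL",299,131,.056),("RL",97,131,.040),("RR",115,264,.040),("redL",289,153,.0904),("redR",287,283,.0904),("blkL",53,148,.030),("blkR",70,245,.030),("sOL",286,96,.016),("sIL",300,96,.016),("orL",483,136,.022),("orR",471,228,.022),("wallL",519,88,.04),("kL",300,96,.018),("kR",300,268,.018),("railL",300,113,.012),("railR",300,246,.012)):
    X=ray(w,(u,v),z); print(k,X,"dock",A@(X[:2]-O))
hsv=cv2.cvtColor(w["p"],cv2.COLOR_BGR2HSV);d=w["d"]
m=(cv2.inRange(hsv,(0,150,60),(6,255,255))>0)&(d>0); v,u=np.nonzero(m)
q=np.linalg.inv(w["camera_matrix"])@np.c_[u,v,np.ones(len(u))].T*d[v,u];X=(w["R"].T@(q-w["t"][:,None])).T;X=X[(X[:,2]>.086)&(X[:,2]<.11)]
print("red",X.min(0),np.median(X,0),X.max(0),np.polyfit(X[:,1],X[:,0],1))
E
python3 g.py .5 .03 .23 .072
```

```text
FL [0.6492 0.0931 0.056 ] dock [0.0094 0.051 ]
RL [0.5011 0.0844 0.04  ] dock [-0.1389  0.053 ]
RR [ 0.5043 -0.0237  0.04  ] dock [-0.1436 -0.055 ]
redL [0.6424 0.0825 0.0904] dock [0.0018 0.041 ]
redR [ 0.6459 -0.0055  0.0904] dock [-0.001  -0.0471]
blkL [0.4601 0.0685 0.03  ] dock [-0.1809  0.0402]
blkR [ 0.4626 -0.0131  0.03  ] dock [-0.1844 -0.0414]
sOL [0.6391 0.1162 0.016 ] dock [0.001  0.0748]
sIL [0.6501 0.1167 0.016 ] dock [0.012  0.0746]
orL [0.7959 0.0939 0.022 ] dock [0.1558 0.0413]
orR [0.8027 0.0167 0.022 ] dock [ 0.157  -0.0361]
wallL [0.8037 0.1295 0.04  ] dock [0.1661 0.0762]
kL [0.65   0.1167 0.018 ] dock [0.0119 0.0745]
kR [ 0.6595 -0.0306  0.018 ] dock [ 0.0107 -0.0731]
railL [0.6511 0.1038 0.012 ] dock [0.012  0.0616]
railR [ 0.6585 -0.0117  0.012 ] dock [ 0.0111 -0.0542]
red [ 0.6372 -0.0042  0.09  ] [0.6433 0.0411 0.0956] [0.6501 0.0802 0.0982] [-0.0517  0.6455]
shift [-0.0009 -0.1454  0.0063] turn [ 0.0084 -0.0005 -0.023 ]
t 5.95 tcp [0.6451 0.0381 0.2375] F [1.76 0.84 4.11] M [ 0.04 -0.14  0.01] w 0.05 tool x,y [-0.049  0.999  0.001] [0.999 0.049 0.008]
```

```bash
python3 g.py .4654 .0236 .2 .072
```

```text
shift [-0.0057 -0.1805  0.036 ] turn [ 0.0084 -0.0005 -0.023 ]
t 5.95 tcp [0.6451 0.0381 0.2375] F [1.76 0.84 4.11] M [ 0.04 -0.14  0.01] w 0.05 tool x,y [-0.049  0.999  0.001] [0.999 0.049 0.008]
```

drive_effector:
  deltas:
    - {"dx": -0.06, "dy": -1.6, "wz": -0.01}
    - {"dx": -0.12, "dy": -3.2, "dz": 0.4, "wz": -0.023}
    - {"dx": -0.16, "dy": -4.8, "dz": 0.8, "wz": -0.023}
    - {"dx": -0.2, "dy": -6.4, "dz": 1.4, "wz": -0.023}
    - {"dx": -0.2, "dy": -7.16, "dz": 1.48, "wz": -0.023}
  finger_gap: 0.034

```text
clock: 6.45
tcp_pos: [0.4599, 0.0228, 0.1912]
orientation: [-2.139, -2.299, 0.006]
contact_force: [0.3, 1.1, 0.5]
grip_width: 0.0341
gripper_force: 0.0
```

```bash
python3 g.py .4654 .0236 .085 .072
```

```text
shift [0.0006 0.0059 0.1062] turn [-0.0037  0.0015  0.0002]
t 6.45 tcp [0.4599 0.0228 0.1912] F [0.35 1.08 0.47] M [ 0.   -0.01 -0.03] w 0.0341 tool x,y [-0.072  0.997 -0.001] [ 0.997  0.072 -0.004]
```

drive_effector:
  deltas:
    - {}
    - {}

```text
clock: 6.65
tcp_pos: [0.4651, 0.0237, 0.1931]
orientation: [2.139, 2.298, 0.003]
contact_force: [-0.1, 0.6, 0.6]
grip_width: 0.034
gripper_force: 0.0
```

```bash
python3 g.py .4654 .0236 .085 .072;  python3 - <<'E'
from h import *
from bench import r
np.set_printoptions(precision=4,suppress=True)
i=r.camera_info("wrist");p,d=r.grab_frame("wrist");cv2.imwrite("pics/w5.png",p)
c=i;v,u=np.nonzero(d>0)
q=np.linalg.inv(c["camera_matrix"])@np.c_[u,v,np.ones(len(u))].T*d[v,u];X=(c["R"].T@(q-c["t"][:,None])).T
# dark, above bench, behind tray rear
g=p.max(2)[v,u]
k=(g<60)&(X[:,2]>.022)&(X[:,2]<.045)&(X[:,0]>.43)&(X[:,0]<.50)&(abs(X[:,1]-.028)<.03)
print(k.sum(),X[k].min(0),np.median(X[k],0),X[k].max(0))
b=k&(X[:,0]<.48); print(np.percentile(X[b],[5,50,95],axis=0),np.polyfit(X[b,1],X[b,0],1))
E
```

```text
shift [-1.000e-04  0.000e+00  1.081e-01] turn [ 0.0026  0.0002 -0.    ]
t 6.65 tcp [0.4651 0.0237 0.1931] F [-0.13  0.57  0.59] M [ 0.   -0.02 -0.  ] w 0.034 tool x,y [-0.072  0.997 -0.   ] [0.997 0.072 0.003]
1121 [ 0.4559 -0.002   0.0287] [0.4617 0.03   0.0334] [0.4681 0.0579 0.036 ]
[[0.4571 0.0012 0.0309]
 [0.4617 0.03   0.0334]
 [0.4662 0.0553 0.0348]] [-0.0471  0.4631]
```

View pics/w5.png

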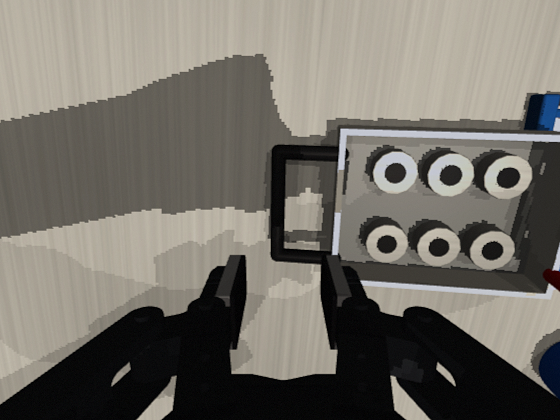

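The black bar is between the open fingers: the bar's centre is at u≈279 and the fingers at u≈240 and 328, with the wall at u≈340. I descend 3 mm further back and narrow the fingers.

The rows are not in the units I measure in: shifts go in units of 25 mm. I convert before sending: 0.107 m is 4.28, 0.09 m is 3.6.

drive_effector:
  deltas:
    - {"dy": -0.12, "dz": 1.2}
    - {"dy": -0.12, "dz": 2.4}
    - {"dy": -0.12, "dz": 3.6}
    - {"dy": -0.12, "dz": 4.28}
    - {"dy": -0.12, "dz": 4.28}

```text
clock: 7.2
tcp_pos: [0.4614, 0.0236, 0.0832]
orientation: [-2.138, -2.299, 0.003]
contact_force: [-0.9, 0.5, 0.2]
grip_width: 0.0341
gripper_force: 0.0
```

```bash
python3 g.py .462 .0236 .086 .072
```

```text
shift [-0.0001  0.0006 -0.0028] turn [-0.0025 -0.0004  0.0002]
t 7.2 tcp [0.4614 0.0236 0.0832] F [-0.88  0.5   0.22] M [-0.01  0.01 -0.01] w 0.0341 tool x,y [-0.072  0.997  0.   ] [ 0.997  0.072 -0.003]
```

drive_effector:
  deltas:
    - {"dy": 0.08}
    - {"dy": 0.2}
    - {"dy": 0.2}
  finger_gap: 0.022
  squeeze: 20

```text
clock: 7.5
tcp_pos: [0.4674, 0.0238, 0.086]
orientation: [2.139, 2.298, 0.003]
contact_force: [-0.6, 0.1, -0.7]
grip_width: 0.022
gripper_force: 0.0
```

```bash
python3 g.py .462 .0236 .086 .072
```

```text
shift [ 0.0002 -0.0054 -0.    ] turn [ 0.0025 -0.0001 -0.0004]
t 7.5 tcp [0.4674 0.0238 0.086 ] F [-0.63  0.06 -0.69] M [-0.    0.01 -0.01] w 0.022 tool x,y [-0.072  0.997  0.   ] [0.997 0.072 0.003]
```

Converted, 0.038 m is 1.52, 0.03 m is 1.2.

drive_effector:
  deltas:
    - {"dy": 0.24}
    - {"dy": 0.56}
    - {"dy": 0.88}
    - {"dy": 1.2}
    - {"dy": 1.52}

```text
clock: 8.0
tcp_pos: [0.5041, 0.0263, 0.0848]
orientation: [-2.14, -2.299, 0.001]
contact_force: [-4.1, -0.4, -2.0]
grip_width: 0.0222
gripper_force: 2.1
```

```bash
python3 g.py .51 .027 .086 .072;  python3 - <<'E'
from bench import r
import cv2,numpy as np
i=r.camera_info("wrist");p,d=r.grab_frame("wrist");cv2.imwrite("pics/w6.png",p)
np.savez("pics/wrist6.npz",p=p,d=d,camera_matrix=i["camera_matrix"],R=i["R"],t=i["t"])
q,_=r.grab_frame("scene");cv2.imwrite("pics/m6.png",np.vstack([p[:300],cv2.resize(q[150:360,180:440],(560,300))]))
E
```

```text
shift [ 0.0003  0.0059 -0.0012] turn [-0.001   0.0002 -0.0002]
t 8.0 tcp [0.5041 0.0263 0.0848] F [-4.09 -0.41 -2.05] M [-0.07  0.85  0.05] w 0.0222 tool x,y [-0.072  0.997 -0.   ] [ 0.997  0.072 -0.001]
```

View pics/m6.png

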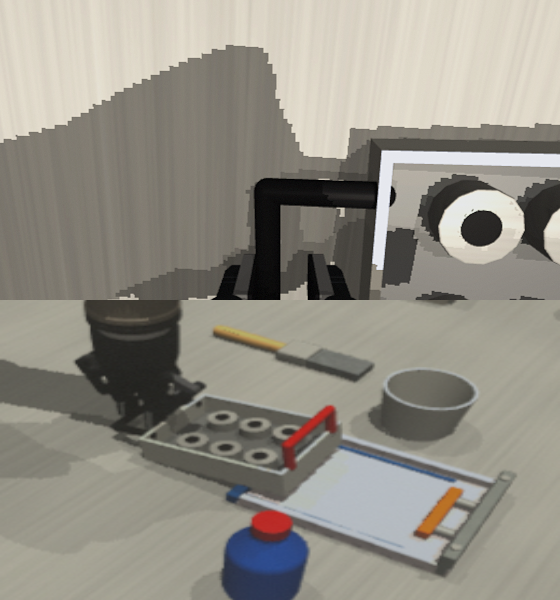

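The tray rides on the sill, straight in the dock. The bar lies between the fingers at (268,250) in the wrist part, and in the scene part the red handle is clear of the kerbs. From here I monitor by numbers only.

```bash
cat > m.py <<'E'
from h import *
from bench import r
np.set_printoptions(precision=4,suppress=True)
a=.072; A=np.array([[np.cos(a),np.sin(a)],[-np.sin(a),np.cos(a)]]); O=np.array([.6435,.0415])
o=r.get_obs()
def cloud(n,lo,hi):
    c=r.camera_info(n);p,d=r.grab_frame(n)
    m=(cv2.inRange(cv2.cvtColor(p,cv2.COLOR_BGR2HSV),lo,hi)>0)&(d>0);v,u=np.nonzero(m)
    q=np.linalg.inv(c["camera_matrix"])@np.c_[u,v,np.ones(len(u))].T*d[v,u];X=(c["R"].T@(q-c["t"][:,None])).T
    X[:,:2]=(X[:,:2]-O)@A.T; return X
for n in("scene","top"):
    X=cloud(n,(0,150,50),(6,255,255)); X=X[(abs(X[:,1])<.06)&(X[:,0]<.19)&(X[:,0]>-.1)&(X[:,2]>.03)]
    if len(X)>20:
        B=X[X[:,2]>np.percentile(X[:,2],95)-.008]; s,c=np.polyfit(B[:,1],B[:,0],1)
        print(n,len(B),"handle dock x %.4f y %.4f..%.4f topz %.4f yaw rel %.3f"%(np.median(B[:,0]),B[:,1].min(),B[:,1].max(),np.percentile(B[:,2],90),-s))
    X=cloud(n,(9,150,50),(22,255,255)); X=X[(abs(X[:,1])<.06)&(X[:,0]>.1)]
    if len(X)>20: print(n,"pad",len(X),np.percentile(X,[2,50,98],axis=0)[:,0])
p=(o["tcp_pos"][:2]-O)@A.T
print("t %.2f tcp dock"%o["clock"],p,"z %.4f"%o["tcp_pos"][2],"F dock",A@o["contact_force"][:2],o["contact_force"][2])
E
```

drive_effector:
  deltas:
    - {"dy": 0.24, "dz": -0.04}
    - {"dy": 0.4, "dz": -0.08}
    - {"dy": 0.56, "dz": -0.12}
    - {"dy": 0.72, "dz": -0.16}
    - {"dy": 0.88, "dz": -0.2}

```text
clock: 8.6
tcp_pos: [0.526, 0.028, 0.09]
orientation: [-2.14, -2.3, 0.001]
contact_force: [-5.1, -0.4, 0.7]
grip_width: 0.0221
gripper_force: 2.5
```

```bash
python3 m.py
```

```text
scene 176 handle dock x 0.0565 y -0.0419..0.0412 topz 0.1042 yaw rel -0.000
scene pad 221 [0.1616 0.167  0.1725]
top 145 handle dock x 0.0565 y -0.0418..0.0411 topz 0.1064 yaw rel 0.008
top pad 147 [0.1619 0.1674 0.1729]
t 8.60 tcp dock [-0.1182 -0.0051] z 0.0900 F dock [-5.1043  0.012 ] 0.6623541010763271
```

Converted, 0.006 m is 0.24, 0.008 m is 0.32.

drive_effector:
  deltas:
    - {"dy": 0.08}
    - {"dy": 0.16}
    - {"dy": 0.24}
    - {"dy": 0.32}
    - {"dy": 0.32}

```text
clock: 9.3
tcp_pos: [0.5335, 0.0285, 0.0897]
orientation: [-2.14, -2.3, 0.001]
contact_force: [-5.0, -0.5, 0.6]
grip_width: 0.0223
gripper_force: 2.3
```

```bash
python3 m.py
```

```text
scene 180 handle dock x 0.0633 y -0.0416..0.0406 topz 0.1061 yaw rel 0.003
scene pad 221 [0.1617 0.167  0.1725]
top 146 handle dock x 0.0621 y -0.0399..0.0405 topz 0.1076 yaw rel -0.006
top pad 145 [0.1623 0.1676 0.173 ]
t 9.30 tcp dock [-0.1107 -0.0051] z 0.0897 F dock [-4.9775 -0.1628] 0.5984062302435166
```

drive_effector:
  deltas:
    - {"dy": 0.08, "dz": -0.04}
    - {"dy": 0.16, "dz": -0.08}
    - {"dy": 0.24, "dz": -0.12}
    - {"dy": 0.28, "dz": -0.12}
    - {"dy": 0.28, "dz": -0.12}

```text
clock: 10.0
tcp_pos: [0.5407, 0.0291, 0.093]
orientation: [-2.14, -2.3, 0.0]
contact_force: [-4.6, -0.1, 0.8]
grip_width: 0.0223
gripper_force: 2.4
```

```bash
python3 m.py
```

```text
scene 188 handle dock x 0.0719 y -0.0420..0.0417 topz 0.1057 yaw rel 0.000
scene pad 221 [0.1616 0.167  0.1725]
top 143 handle dock x 0.0705 y -0.0406..0.0401 topz 0.1074 yaw rel 0.001
top pad 145 [0.1623 0.1676 0.1727]
t 10.00 tcp dock [-0.1034 -0.005 ] z 0.0930 F dock [-4.6291  0.2053] 0.7852421328942141
```

drive_effector:
  deltas:
    - {"dy": 0.08, "dz": -0.04}
    - {"dy": 0.16, "dz": -0.08}
    - {"dy": 0.24, "dz": -0.12}
    - {"dy": 0.24, "dz": -0.12}

```text
clock: 10.6
tcp_pos: [0.547, 0.0295, 0.0961]
orientation: [2.14, 2.3, 0.0]
contact_force: [-4.9, -0.1, 1.3]
grip_width: 0.0222
gripper_force: 2.4
```

```bash
python3 m.py
```

```text
scene 192 handle dock x 0.0795 y -0.0407..0.0429 topz 0.1051 yaw rel 0.004
scene pad 223 [0.1617 0.167  0.1724]
top 143 handle dock x 0.0782 y -0.0409..0.0417 topz 0.1069 yaw rel 0.010
top pad 145 [0.1622 0.1676 0.1728]
t 10.60 tcp dock [-0.0971 -0.005 ] z 0.0961 F dock [-4.8579  0.2289] 1.3280177526159727
```

Converted, 0.008 m is 0.32, 0.006 m is 0.24.

drive_effector:
  deltas:
    - {"dy": 0.08}
    - {"dy": 0.16}
    - {"dy": 0.24}
    - {"dy": 0.32}
    - {"dy": 0.32}

```text
clock: 11.3
tcp_pos: [0.5546, 0.03, 0.0958]
orientation: [-2.14, -2.3, 0.001]
contact_force: [-6.2, -0.7, 3.1]
grip_width: 0.0225
gripper_force: 2.7
```

```bash
python3 m.py
```

```text
scene 195 handle dock x 0.0862 y -0.0417..0.0423 topz 0.1070 yaw rel 0.010
scene pad 224 [0.1616 0.167  0.1724]
top 148 handle dock x 0.0851 y -0.0396..0.0411 topz 0.1082 yaw rel 0.005
top pad 148 [0.1622 0.1675 0.1727]
t 11.30 tcp dock [-0.0895 -0.005 ] z 0.0958 F dock [-6.2556 -0.2428] 3.110584969400872
```

Converted, -0.016 m is -0.64, -0.012 m is -0.48.

drive_effector:
  deltas:
    - {"dz": -0.16}
    - {"dz": -0.32}
    - {"dy": 0.04, "dz": -0.48}
    - {"dy": 0.08, "dz": -0.64}
    - {"dy": 0.08, "dz": -0.64}

```text
clock: 12.0
tcp_pos: [0.5578, 0.0303, 0.1128]
orientation: [2.139, 2.299, 0.003]
contact_force: [0.3, 0.1, 0.7]
grip_width: 0.022
gripper_force: 0.0
```

```bash
python3 m.py
```

```text
scene 187 handle dock x 0.1053 y -0.0413..0.0418 topz 0.0852 yaw rel 0.006
scene pad 224 [0.1616 0.1671 0.1724]
top 138 handle dock x 0.1044 y -0.0398..0.0405 topz 0.0863 yaw rel -0.000
top pad 148 [0.1623 0.1673 0.1732]
t 12.00 tcp dock [-0.0863 -0.005 ] z 0.1128 F dock [0.2704 0.0904] 0.6976500153863646
```

It tipped forward as intended: the front is on the dock floor and the rear is up on the sill. I push on towards the buffer.

Converted, 0.038 m is 1.52, 0.032 m is 1.28.

drive_effector:
  deltas:
    - {"dy": 0.32}
    - {"dy": 0.64, "dz": 0.04}
    - {"dy": 0.96, "dz": 0.08}
    - {"dy": 1.28, "dz": 0.16}
    - {"dy": 1.52, "dz": 0.2}

```text
clock: 12.7
tcp_pos: [0.5953, 0.033, 0.1066]
orientation: [-2.14, -2.3, 0.001]
contact_force: [-3.0, 0.1, 2.0]
grip_width: 0.0218
gripper_force: 1.8
```

```bash
python3 m.py
```

```text
scene 196 handle dock x 0.1361 y -0.0406..0.0427 topz 0.0852 yaw rel -0.062
scene pad 237 [0.1615 0.1672 0.1725]
top 137 handle dock x 0.1368 y -0.0400..0.0404 topz 0.0877 yaw rel 0.005
top pad 152 [0.1621 0.1674 0.1729]
t 12.70 tcp dock [-0.0487 -0.005 ] z 0.1066 F dock [-3.0334  0.3232] 1.9854423059715065
```

Converted, 0.02 m is 0.8, 0.015 m is 0.6.

drive_effector:
  deltas:
    - {"dy": 0.2, "dz": 0.04}
    - {"dy": 0.4, "dz": 0.04}
    - {"dy": 0.6, "dz": 0.08}
    - {"dy": 0.8, "dz": 0.12}
    - {"dy": 0.8, "dz": 0.12}

```text
clock: 13.4
tcp_pos: [0.6157, 0.0345, 0.1039]
orientation: [2.14, 2.299, 0.002]
contact_force: [-1.4, 0.7, -0.4]
grip_width: 0.0222
gripper_force: 0.2
```

```bash
python3 m.py
```

```text
scene 194 handle dock x 0.1563 y -0.0418..0.0426 topz 0.0853 yaw rel 0.007
scene pad 239 [0.1611 0.1669 0.1725]
top 147 handle dock x 0.1557 y -0.0395..0.0413 topz 0.0874 yaw rel 0.016
top pad 54 [0.1517 0.1651 0.1678]
t 13.40 tcp dock [-0.0282 -0.005 ] z 0.1039 F dock [-1.3328  0.7929] -0.409134519011293
```

drive_effector:
  deltas:
    - {"dy": 0.08}
    - {"dy": 0.16}
    - {"dy": 0.16}

```text
clock: 13.9
tcp_pos: [0.6183, 0.0346, 0.1038]
orientation: [-2.14, -2.3, 0.001]
contact_force: [-3.3, -0.6, 1.0]
grip_width: 0.0222
gripper_force: 1.7
```

drive_effector:
  deltas:
    - {"dy": 0.04}
    - {"dy": 0.06}

```text
clock: 14.1
tcp_pos: [0.6199, 0.0348, 0.1037]
orientation: [-2.14, -2.3, 0.001]
contact_force: [-3.7, -0.5, -0.5]
grip_width: 0.0219
gripper_force: 1.6
```

drive_effector:
  deltas:
    - {"dy": 0.04}
    - {"dy": 0.04}

```text
clock: 14.3
tcp_pos: [0.6212, 0.0348, 0.1037]
orientation: [2.14, 2.3, 0.0]
contact_force: [-2.0, 0.1, -1.6]
grip_width: 0.0217
gripper_force: 1.1
```

drive_effector:
  deltas:
    - {"dy": 0.04}
    - {"dy": 0.04}

```text
clock: 14.5
tcp_pos: [0.6223, 0.0349, 0.1038]
orientation: [2.14, 2.3, 0.0]
contact_force: [-2.7, -0.5, -1.2]
grip_width: 0.0219
gripper_force: 1.1
```

drive_effector:
  deltas:
    - {"dy": 0.04}
    - {"dy": 0.04}

```text
clock: 14.7
tcp_pos: [0.623, 0.035, 0.1038]
orientation: [-2.14, -2.3, 0.0]
contact_force: [-3.0, -0.7, -1.2]
grip_width: 0.0222
gripper_force: 1.5
```

```bash
python3 m.py
```

```text
scene 197 handle dock x 0.1631 y -0.0404..0.0416 topz 0.0852 yaw rel 0.012
scene pad 229 [0.1628 0.1679 0.1725]
top 140 handle dock x 0.1628 y -0.0400..0.0406 topz 0.0877 yaw rel 0.010
top pad 31 [0.1658 0.1718 0.1736]
t 14.70 tcp dock [-0.0209 -0.005 ] z 0.1038 F dock [-3.0212 -0.4375] -1.2084048069435545
```

drive_effector:
  deltas:
    - {"dy": 0.028}
    - {"dy": 0.028}

```text
clock: 15.1
tcp_pos: [0.6231, 0.035, 0.1037]
orientation: [-2.139, -2.299, 0.002]
contact_force: [-5.1, -0.9, 0.0]
grip_width: 0.0218
gripper_force: 2.6
```

drive_effector:
  deltas:
    - {"dy": 0.028}
    - {"dy": 0.028}

```text
clock: 15.3
tcp_pos: [0.6234, 0.0351, 0.1037]
orientation: [-2.139, -2.299, 0.003]
contact_force: [-6.3, 0.4, 0.8]
grip_width: 0.0221
gripper_force: 3.3
```

drive_effector:
  deltas:
    - {"dy": 0.02}
    - {"dy": 0.02}

```text
clock: 15.5
tcp_pos: [0.6236, 0.0351, 0.1036]
orientation: [-2.138, -2.299, 0.004]
contact_force: [-8.4, -0.9, 2.3]
grip_width: 0.0219
gripper_force: 3.9
```

Converted, 0.0007 m is 0.028.

drive_effector:
  deltas:
    - {"dy": 0.028}
    - {"dy": 0.028}

```text
clock: 15.7
tcp_pos: [0.6238, 0.0352, 0.1036]
orientation: [-2.138, -2.298, 0.006]
contact_force: [-9.2, -0.5, 3.4]
grip_width: 0.0218
gripper_force: 4.5
```

drive_effector:
  deltas:
    - {"dy": 0.028}
    - {"dy": 0.028}

```text
clock: 15.9
tcp_pos: [0.6241, 0.0352, 0.1035]
orientation: [-2.138, -2.298, 0.007]
contact_force: [-10.7, -0.8, 3.3]
grip_width: 0.0223
gripper_force: 5.2
```

```bash
python3 m.py
```

```text
scene 199 handle dock x 0.1638 y -0.0417..0.0415 topz 0.0853 yaw rel 0.013
scene pad 226 [0.1636 0.1684 0.173 ]
top 145 handle dock x 0.1638 y -0.0400..0.0406 topz 0.0868 yaw rel -0.000
top pad 29 [0.1609 0.172  0.1737]
t 15.90 tcp dock [-0.0198 -0.0049] z 0.1035 F dock [-10.7284  -0.0565] 3.330369989960844
```

Converted, 0.0007 m is 0.028.

drive_effector:
  deltas:
    - {"dy": 0.028}
    - {"dy": 0.028}

```text
clock: 16.3
tcp_pos: [0.6244, 0.0352, 0.1035]
orientation: [-2.137, -2.298, 0.008]
contact_force: [-11.9, -0.9, 5.6]
grip_width: 0.0219
gripper_force: 5.9
```

drive_effector:
  deltas:
    - {"dy": 0.024}
    - {"dy": 0.024}

```text
clock: 16.5
tcp_pos: [0.6246, 0.0352, 0.1034]
orientation: [-2.137, -2.297, 0.01]
contact_force: [-13.1, -0.3, 5.9]
grip_width: 0.0219
gripper_force: 6.6
```

```bash
python3 m.py
```

```text
scene 200 handle dock x 0.1641 y -0.0415..0.0420 topz 0.0853 yaw rel -0.039
scene pad 228 [0.1637 0.1686 0.1734]
top 147 handle dock x 0.1636 y -0.0402..0.0406 topz 0.0868 yaw rel 0.016
top pad 27 [0.1621 0.1725 0.174 ]
t 16.50 tcp dock [-0.0193 -0.0049] z 0.1034 F dock [-13.1281   0.611 ] 5.899544661513116
```

Converted, 0.0006 m is 0.024.

drive_effector:
  deltas:
    - {"dy": 0.024}
    - {"dy": 0.024}

```text
clock: 16.9
tcp_pos: [0.6248, 0.0353, 0.1033]
orientation: [-2.136, -2.297, 0.011]
contact_force: [-13.4, 0.0, 7.1]
grip_width: 0.022
gripper_force: 7.1
```

drive_effector:
  deltas:
    - {"dy": 0.024}
    - {"dy": 0.024}

```text
clock: 17.1
tcp_pos: [0.625, 0.0353, 0.1033]
orientation: [-2.136, -2.297, 0.012]
contact_force: [-15.8, -0.3, 7.9]
grip_width: 0.0219
gripper_force: 7.8
```

```bash
python3 m.py
```

```text
scene 197 handle dock x 0.1644 y -0.0411..0.0413 topz 0.0851 yaw rel 0.008
scene pad 225 [0.1636 0.1687 0.1734]
top 142 handle dock x 0.1640 y -0.0399..0.0407 topz 0.0872 yaw rel 0.016
top pad 29 [0.1669 0.1728 0.1747]
t 17.10 tcp dock [-0.0189 -0.0048] z 0.1033 F dock [-15.8025   0.8353] 7.85087632038473
```

Converted, 0.002 m is 0.08, 0.001 m is 0.04.

drive_effector:
  deltas:
    - {"dz": 0.04}
    - {"dz": 0.08}

```text
clock: 17.5
tcp_pos: [0.625, 0.0353, 0.1016]
orientation: [-2.136, -2.297, 0.012]
contact_force: [-17.7, -0.3, 12.4]
grip_width: 0.0219
gripper_force: 8.4
```

drive_effector:
  deltas:
    - {"dz": 0.04}
    - {"dz": 0.08}

```text
clock: 17.7
tcp_pos: [0.625, 0.0352, 0.0996]
orientation: [-2.136, -2.297, 0.012]
contact_force: [-15.9, -1.2, 10.7]
grip_width: 0.022
gripper_force: 8.4
```

```bash
python3 m.py
```

```text
scene 196 handle dock x 0.1644 y -0.0410..0.0426 topz 0.0853 yaw rel 0.007
scene pad 224 [0.1637 0.1688 0.1734]
top 143 handle dock x 0.1641 y -0.0401..0.0407 topz 0.0869 yaw rel 0.011
top pad 27 [0.1628 0.173  0.1756]
t 17.70 tcp dock [-0.0189 -0.0049] z 0.0996 F dock [-15.9196  -0.0123] 10.681730702031917
```

drive_effector:
  deltas:
    - {"dy": 0.02}
    - {"dy": 0.02}

```text
clock: 18.1
tcp_pos: [0.6254, 0.0354, 0.0992]
orientation: [-2.136, -2.297, 0.012]
contact_force: [-14.1, 0.0, -0.1]
grip_width: 0.0222
gripper_force: 7.0
```

drive_effector:
  deltas:
    - {"dy": 0.02}
    - {"dy": 0.02}

```text
clock: 18.3
tcp_pos: [0.6253, 0.0353, 0.0981]
orientation: [-2.135, -2.296, 0.013]
contact_force: [-14.0, -0.4, 0.2]
grip_width: 0.022
gripper_force: 7.1
```

```bash
python3 m.py; python3 g.py .625 .035 .1 .072
```

```text
scene 202 handle dock x 0.1644 y -0.0409..0.0432 topz 0.0855 yaw rel -0.061
scene pad 234 [0.1643 0.1692 0.1741]
top 146 handle dock x 0.1642 y -0.0400..0.0406 topz 0.0868 yaw rel 0.009
top pad 30 [0.1638 0.1733 0.1753]
t 18.30 tcp dock [-0.0186 -0.0048] z 0.0981 F dock [-13.9869   0.5782] 0.18109088984823246
shift [-0.0003 -0.0003 -0.002 ] turn [-0.0107  0.001   0.0005]
t 18.5 tcp [0.6252 0.0353 0.098 ] F [-14.59  -0.84   0.45] M [-0.06  2.82 -0.01] w 0.0217 tool x,y [-0.072  0.997 -0.001] [ 0.997  0.072 -0.011]
```

Converted, 0.004 m is 0.16, 0.002 m is 0.08.

drive_effector:
  deltas:
    - {"dz": 0.08}
    - {"dz": 0.16}

```text
clock: 18.7
tcp_pos: [0.6247, 0.0352, 0.0937]
orientation: [-2.134, -2.295, 0.015]
contact_force: [-15.3, 0.5, -0.5]
grip_width: 0.0221
gripper_force: 7.9
```

drive_effector:
  deltas:
    - {"dz": 0.08}
    - {"dz": 0.16}

```text
clock: 18.9
tcp_pos: [0.6242, 0.0352, 0.0895]
orientation: [-2.134, -2.295, 0.016]
contact_force: [-16.6, -1.0, -0.6]
grip_width: 0.0218
gripper_force: 8.2
```

```bash
python3 m.py
```

```text
scene 210 handle dock x 0.1619 y -0.0411..0.0423 topz 0.0855 yaw rel -0.006
scene pad 253 [0.163  0.1685 0.1741]
top 138 handle dock x 0.1609 y -0.0400..0.0408 topz 0.0875 yaw rel 0.009
top pad 31 [0.1572 0.1721 0.1739]
t 18.90 tcp dock [-0.0197 -0.0049] z 0.0895 F dock [-16.5817   0.2316] -0.5970809195238325
```

The rear is going down behind the sill: the handle swings back and Fz is near 0. I ease the push and follow it down.

Converted, 0.004 m is 0.16, 0.002 m is 0.08.

drive_effector:
  deltas:
    - {"dy": -0.04}
    - {"dy": -0.04, "dz": 0.08}
    - {"dy": -0.06, "dz": 0.16}

```text
clock: 19.4
tcp_pos: [0.6237, 0.0351, 0.0863]
orientation: [-2.135, -2.296, 0.014]
contact_force: [-17.0, -0.9, 11.1]
grip_width: 0.0221
gripper_force: 8.4
```

drive_effector:
  deltas:
    - {"dy": -0.02, "dz": 0.08}
    - {"dy": -0.04, "dz": 0.16}

```text
clock: 19.6
tcp_pos: [0.6236, 0.0351, 0.0833]
orientation: [-2.136, -2.297, 0.012]
contact_force: [-15.0, -1.6, 8.3]
grip_width: 0.0221
gripper_force: 7.5
```

```bash
python3 m.py
```

```text
scene 205 handle dock x 0.1608 y -0.0402..0.0422 topz 0.0855 yaw rel 0.054
scene pad 251 [0.1628 0.1684 0.174 ]
top 145 handle dock x 0.1603 y -0.0399..0.0407 topz 0.0874 yaw rel 0.007
top pad 21 [0.1564 0.1717 0.173 ]
t 19.60 tcp dock [-0.0204 -0.005 ] z 0.0833 F dock [-15.0916  -0.4788] 8.267027903627794
```

Converted, -0.009 m is -0.36, -0.007 m is -0.28.

drive_effector:
  deltas:
    - {"dy": -0.08}
    - {"dy": -0.16}
    - {"dy": -0.28}
    - {"dy": -0.36, "dz": -0.08}
    - {"dy": -0.36, "dz": -0.08}

```text
clock: 20.3
tcp_pos: [0.6194, 0.0347, 0.0868]
orientation: [2.139, 2.299, 0.003]
contact_force: [0.5, 0.1, -0.1]
grip_width: 0.0222
gripper_force: 0.0
```

```bash
python3 m.py
```

```text
scene 207 handle dock x 0.1605 y -0.0414..0.0418 topz 0.0855 yaw rel -0.011
scene pad 251 [0.1625 0.1679 0.1734]
top 149 handle dock x 0.1597 y -0.0397..0.0410 topz 0.0871 yaw rel 0.010
t 20.30 tcp dock [-0.0245 -0.005 ] z 0.0868 F dock [0.5165 0.0521] -0.10409049497329459
```

drive_effector:
  deltas:
    - {"dy": -0.12}
    - {"dy": -0.12, "dz": -0.8}
    - {"dy": -0.12, "dz": -2}
    - {"dy": -0.12, "dz": -4}
    - {"dy": -0.12, "dz": -6}

```text
clock: 21.0
tcp_pos: [0.6147, 0.0344, 0.2368]
orientation: [-2.139, -2.299, 0.002]
contact_force: [1.1, -0.7, 0.1]
grip_width: 0.0217
gripper_force: 0.0
```

drive_effector:
  deltas:
    - {"dy": -2}
    - {"dy": -2, "dz": -1.2}
    - {"dy": -2, "dz": -1.2}

```text
clock: 21.3
tcp_pos: [0.5641, 0.0309, 0.268]
orientation: [2.138, 2.299, 0.001]
contact_force: [2.0, 0.3, 0.8]
grip_width: 0.0222
gripper_force: 0.0
```

```bash
python3 - <<'E'
from h import *
from bench import r
np.set_printoptions(precision=4,suppress=True)
a=.072; A=np.array([[np.cos(a),np.sin(a)],[-np.sin(a),np.cos(a)]]); O=np.array([.6435,.0415])
for n in("wrist","top","scene"):
    c=r.camera_info(n);p,d=r.grab_frame(n);cv2.imwrite(f"pics/{n}_end.png",p)
    v,u=np.nonzero(d>0);q=np.linalg.inv(c["camera_matrix"])@np.c_[u,v,np.ones(len(u))].T*d[v,u];X=(c["R"].T@(q-c["t"][:,None])).T;X[:,:2]=(X[:,:2]-O)@A.T
    g=p.max(2)[v,u]
    def st(nm,x0,x1,y0,y1,z0,z1,f=None):
        k=(X[:,0]>x0)&(X[:,0]<x1)&(X[:,1]>y0)&(X[:,1]<y1)&(X[:,2]>z0)&(X[:,2]<z1)
        if k.sum()>10: print(n,nm,k.sum(),np.percentile(X[k],[3,50,97],axis=0).tolist() if 0 else np.percentile(X[k],[3,50,97],axis=0).round(4).tolist())
    st("bar",-.045,-.018,-.03,.03,.025,.06)
    st("rear rim",.012,.016,-.045,.045,.036,.07)
    for s in(-1,1):
        y0,y1=sorted((s*.0515,s*.0545)); st("side rim back",.02,.06,y0,y1,.036,.07); st("side rim front",.11,.15,y0,y1,.036,.07)
E
python3 m.py
```

```text
wrist bar 759 [[-0.0318, -0.028, 0.0409], [-0.0277, 0.0017, 0.0442], [-0.0226, 0.0286, 0.0461]]
wrist rear rim 653 [[0.0125, -0.0413, 0.0366], [0.0134, 0.0032, 0.0453], [0.0157, 0.0432, 0.0471]]
wrist side rim back 133 [[0.0215, -0.0543, 0.0448], [0.0399, -0.0531, 0.0461], [0.0587, -0.0518, 0.0473]]
wrist side rim front 90 [[0.1117, -0.0534, 0.0449], [0.1297, -0.0524, 0.046], [0.1485, -0.0515, 0.0474]]
wrist side rim back 145 [[0.0211, 0.0522, 0.0448], [0.0403, 0.0531, 0.0462], [0.059, 0.0539, 0.0473]]
wrist side rim front 141 [[0.1111, 0.0523, 0.0449], [0.1296, 0.0532, 0.0461], [0.1474, 0.054, 0.0473]]
top side rim front 16 [[0.1137, -0.0537, 0.0418], [0.1298, -0.053, 0.0451], [0.1463, -0.0518, 0.0471]]
top side rim back 20 [[0.0283, 0.0518, 0.0407], [0.0407, 0.0529, 0.0444], [0.0587, 0
[... 300 characters left out ...]
23, 0.0463]]
scene side rim back 75 [[0.0211, -0.054, 0.0364], [0.0402, -0.053, 0.0413], [0.0581, -0.0519, 0.0459]]
scene side rim front 79 [[0.1115, -0.0539, 0.0363], [0.1309, -0.0528, 0.0418], [0.1491, -0.0517, 0.0466]]
scene side rim back 72 [[0.0209, 0.0517, 0.0367], [0.0398, 0.0528, 0.0414], [0.0587, 0.0539, 0.0464]]
scene side rim front 71 [[0.1113, 0.0518, 0.0363], [0.1309, 0.0532, 0.0418], [0.1485, 0.0543, 0.0461]]
scene 205 handle dock x 0.1605 y -0.0417..0.0436 topz 0.0853 yaw rel 0.004
scene pad 252 [0.1625 0.1679 0.1734]
top 145 handle dock x 0.1599 y -0.0398..0.0410 topz 0.0868 yaw rel 0.008
t 21.45 tcp dock [-0.0782 -0.0052] z 0.2659 F dock [-0.4539  0.7209] 0.32291216767076936
```

The tray rim stands at 46 mm at front and back, so the tray lies flat on the 6 mm floor. The bar is at 40 mm, the tray is held against the sill, and the robot is clear. I hand the job in.

drive_effector:
  deltas:
    - {}
    - {}
    - {}

```text
clock: 21.95
tcp_pos: [0.5656, 0.0309, 0.2657]
orientation: [-2.14, -2.3, 0.0]
contact_force: [-0.4, -0.5, -0.7]
grip_width: 0.0221
gripper_force: 0.0
```

```bash
python3 -c "
from bench import r
print(r.hand_in())"
```

```text
the job is handed in; nothing more can be done
None
```

The tray lies flat on the dock floor, held between the sill and the buffer. The robot is clear and the job was handed in at about 22 s; the highest push force I read was about 18 N, and I moved nothing near the tub, bottle or brush.

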